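# Ready the filled motorcycle battery for charging

## Robot

A 6-joint arm with a two-finger parallel gripper is mounted at the origin on a cart in front of the work surface, level with it; the furniture and walls round the work are solid. World frame = base frame: x ahead of the robot, y to its left, z up, the work surface at z = 0. Lengths are in m, angles in degrees, forces in N, time in s.
With the tool pointing down it reaches from about 0.3 to 0.75 m from the base axis. Payload 8.5 kg.
Tool frame: the origin (TCP) lies on the centre line of the jaws, within the pads' length; the fingertips stand 19 mm ahead of it and the grasp point (between the pads) is the TCP (env.tcp_to_tips is the z of the fingertips in the tool frame, in m); z points along the fingers, y is the line along which they close (so a half turn about z gives the same grasp; the last joint's range is limited). The gripper opens to 85 mm and grips with 20 to 120 N. Pads are 22 mm wide; open, the fingers measure 114 mm over their backs; the gripper's body (76 mm by 85 mm) begins 54 mm behind the grasp point. The pads swing forward as they close: fully open they stand 13 mm farther back than shut.
Start: joints at [54.872, 21.807, 74.336, -0, 83.858, -12.336], TCP at [0.213, 0.507, 0.25] pointing down, gripper open.
Joint ranges: [-178.18, 178.18], [-50.72, 133.34], [12.68, 142.11], [-81.47, 261.47], [9.98, 163.14], [-165.26, 165.26]. Speed limits (degrees/s): [136.94, 136.94, 180, 180, 180, 180].

## Interface

Orientations are given as a 3x3 rotation matrix whose columns are the frame's x, y, z axes.
In Python, from rig import env gives the robot as it stands.
- The arm moves only by the tool servo_tool, never from a script. Its argument "steps" is a list of rows, each an object of numbers: "tx", "ty", "tz": the shift along the world's x, y, z in cm; "yaw": the turn about the world's z in degrees; "claw": the finger opening in cm, from 0 to 8.54. In form: [{"tx": .., "ty": .., "tz": .., "yaw": .., "claw": ..}, ...]. A call has 1 to 20 rows; each row shifts and turns the commanded pose from where the row before left it; what a row does not reach is not made up. A row lasts 1/10 s, in which the tool goes at most 50 mm and 8.59 degrees, less where a joint would pass 70% of its speed; a pose out of reach is approached as far as the arm can. A call with a gripper value outside its range is refused whole. The fingers move at their own pace and stop on an object; "newtons" is the grip in N (left out, the last holds). Time passes only in rows, so rows that do not move let the fingers close. It gives the time, the measured TCP pose, the force, the opening and the grip force at its end, in the units of the state.
- env.observe(): the state, without advancing time (a new reading comes with each control period).
- env.get_image(name): name is "side" or "top" or "wrist"; returns (picture, depth): 400x640x3 uint8, red, green, blue; 400x640 float32, m along the optical axis (not along the pixel's ray), 0 where there is no reading.
- env.camera_model(name): a dict with "fovy" (degrees; the focal length in pixels is half the picture's height over the tangent of half this angle, whatever the lens; pixels are square), "cx", "cy" (the principal point, pixels), "T" (4x4, takes a point from camera to world coordinates). Camera axes: x right, y down, z forward; pixel columns grow to the right and rows downward; lengths in m; the calibration is good to about 2 mm. The wrist camera is an equidistant fisheye: a pixel r from the principal point sees the ray r / f radians off the axis. A picture is of the moment at which its call begins: read the wrist's pose just before it. camera_model takes no time and is no camera call; for the wrist camera it gives the pose at the moment of the call.
- env.close_job(): hands the job in; it is judged then, once.
The state is a dict: "time_s": time; "q": joint angles; "qvel": joint speeds; "joint_efforts": joint torques, N m; "position": TCP position; "tool_rot": TCP orientation; "ft_force": force on the tool from outside, world axes, zero at the start; "wrist_torque": the same for the moment, N m; "grip_width": finger opening in m; "gripper_force": force on a finger pad.
Only numpy, scipy, OpenCV 4.12 (cv2) and the standard library are available. Lean on these libraries where they do the work, as an engineer would, in place of code of your own. Each camera call takes 0.05 s, during which the arm holds its last target. There are 200 camera calls.

## Task

The motorcycle battery on the bench has just been filled and is about to go on charge. Press its yellow sealing strip fully home at both ends, so that it stands proud nowhere, and swing the red cover a quarter turn or more aside on its pin so that the positive terminal is uncovered. Leave the brush and the side cutters where they are.

Things in the scene. Friction and masses are not known exactly. Their poses are not given: they have to be found in the camera images.
- battery: black motorcycle battery, 120 (its x) x 190 (its y) x 105 mm high, fixed; origin at the centre of its underside, x to its back, y to its left end, z up. Flat deck at z = 105; the front corners (x < -12, |y| > 45) step down to 88, with a terminal block in each. The yellow sealing strip lies along y on the line x = 36, centred on y = 0
- strip_left (a joint): how far the strip's left end (battery's +y) is raised, rad: times 150 mm gives its height proud. 0 is fully home, 0.08 the most; starts at 0.02 to 0.07. Pressing down over the end plug moves this end alone; a friction fit resists with about 8 N per end (16 N at mid-strip, moving both) until it stops solid; it stays where it is left
- strip_right (a joint): the same for the strip's right end (battery's -y)
- strip_left_top (a point): top of the yellow strip over its left end plug, 11 mm from the strip's tip and 75 mm from its middle: press here. Fully home it is 120 mm above the bench. The strip is 172 mm long and 32 wide, 12 thick at the 20 mm wide spine along its top, with six push-in plugs under it, 30 mm apart
- strip_right_top (a point): top of the yellow strip over its right end plug, 150 mm from the left one: press here
- post_cover (a joint): angle of the red cover, rad: 0 is over the positive terminal, pointing along the battery's +y from its pin; it grows as the cover swings forward, towards the battery's -x (anticlockwise from above), up to 2.6; starts at 0 to 0.15. Light friction holds it anywhere (about 1.2 N at the rib)
- cover_pin (a point): steel pivot pin of the red cover, vertical axis; the point is at the top of the cover plate, 110.5 mm above the bench. The plate is 4 mm thick, 30 wide at the pin, ending in a round of radius 23 mm centred 48 mm from the pin; it lies just above the deck
- cover_rib (a point): top middle of the upright finger rib on the red cover, 46 mm from the pin, 134.5 mm above the bench: a rib 8 mm thick, 36 mm long along the cover and 24 mm high above the plate, for pushing sideways or pinching. Between the closed rib and the yellow strip lie 50 mm of free deck
- positive_post (a point): top of the positive terminal block, 16 x 15 mm, in the left front corner step, 101 mm above the bench, 48 mm from the cover's pin
- paint_brush: red-handled flat brush 204 mm long, loose on the bench on the left; origin at its middle; leave it
- side_cutter: blue-handled side cutters 153 mm long, loose on the bench in front on the left; origin at their middle; leave them

How it is judged:
By the outcome, as a careful person would: the job done as asked, in the order asked, and still so for the second after the job is handed in, with the robot touching nothing.
It also fails if it takes over 42 s, if anything falls off the work surface, if the arm or the gripper's body presses on something with over 40 N, if the wrist force passes 120 N, or if a joint passes its speed limit or range.

## Working session

There is one attempt and no reset: what is moved stays moved. The work goes in short steps, Python scripts to look and compute and a tool call to move; the robot and the scene stay as the last step left them, time stands still between calls to the robot, and variables do not carry over. Pictures are saved under pics/ and viewed, at most 10 in all, crops included, and the job is handed in when it is done.

Besides the shell and the picture viewer there is one more tool, called as name([rows], argument=value, ...), one row to a line, values as JSON. servo_tool: Moves the arm, as the interface text tells. Its arguments: {"type":"object","properties":{"steps":{"type":"array"},"newtons":{"type":"number"}},"required":["steps"]}

```bash
mkdir -p pics
cat > h.py <<'E'
import numpy as np, cv2
from rig import env
def grab(n):
    m=env.camera_model(n); im,d=env.get_image(n); return m,im,d
def cloud(m,d):
    h,w=d.shape; f=h/2/np.tan(np.radians(m['fovy']/2))
    v,u=np.mgrid[:h,:w]; x=(u-m['cx'])/f; y=(v-m['cy'])/f
    P=np.stack([x*d,y*d,d,np.ones_like(d)],-1)
    return (P@np.array(m['T']).T)[...,:3]
E
python3 - <<'E'
from h import *
for n in('top','side'):
    m,im,d=grab(n); np.savez(n+'.npz',im=im,d=d,P=cloud(m,d)); cv2.imwrite(f'pics/{n}0.png',im[...,::-1])
    print(n,np.round(m['T'],3).tolist(),m['fovy'])
print(env.observe())
E
```

```text
top [[0.002, -0.993, 0.118, 0.413], [-1.0, -0.004, -0.014, 0.238], [0.015, -0.118, -0.993, 0.977], [0.0, 0.0, 0.0, 1.0]] 57.48956676339172
side [[0.95, -0.133, 0.283, 0.227], [-0.313, -0.42, 0.852, -0.63], [0.005, -0.898, -0.44, 0.566], [0.0, 0.0, 0.0, 1.0]] 44.59676031908782
{'time_s': 0.1, 'q': array([ 5.48705121e+01,  2.18378603e+01,  7.43788205e+01, -3.60906685e-04,
        8.38597018e+01, -1.23357611e+01]), 'qvel': array([ 0.08228499, -0.10719382, -0.21566076,  0.04682613, -0.10642847,
        0.07899575]), 'joint_efforts': array([ 4.13684640e-03, -4.49214041e+01, -2.31657028e+01, -1.43926568e-04,
        3.62410443e-03,  5.88534226e-05]), 'position': array([0.21293986, 0.50684541, 0.24977603]), 'tool_rot': array([[-9.21905730e-01,  3.87413531e-01, -7.61994496e-04],
       [ 3.87414180e-01,  9.21905124e-01, -1.09390713e-03],
       [ 2.78692208e-04, -1.30368672e-03, -9.99999111e-01]]), 'ft_force': array([-0.35844069, -0.29797289, -1.16003856]), 'wrist_torque': array([ 0.03559556,  0.02607977, -0.00011534]), 'gripper_force': 0.0, 'grip_width': 0.08520846544348912}
```

View pics/top0.png

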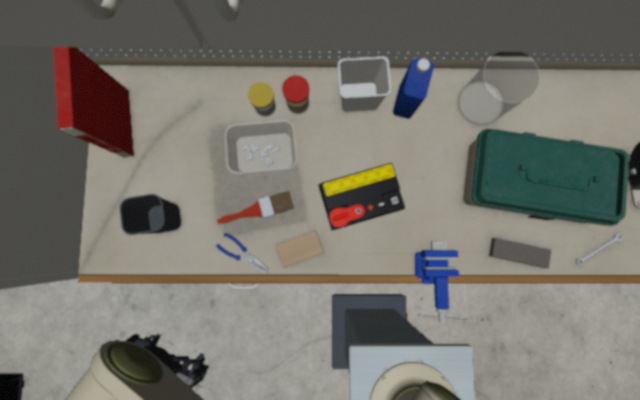

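View pics/side0.png

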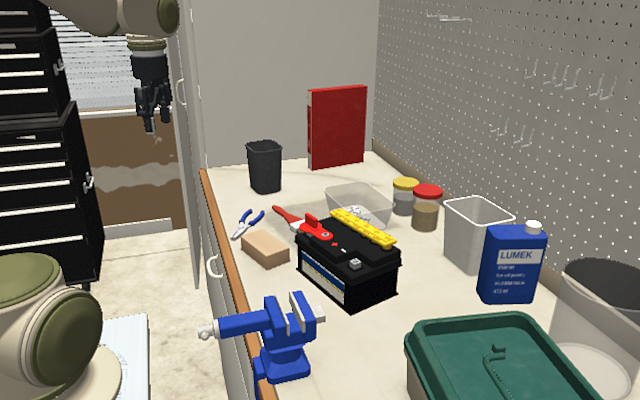

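The top view shows the battery near (360,195), with the yellow strip from (323,187) to (396,172) and the red cover near (347,214). The side view agrees. Next I'll measure from the depth.

Run:
```python
from h import *
for n in('top','side'):
    z=np.load(n+'.npz'); im,P,d=z['im'],z['P'],z['d']
    hsv=cv2.cvtColor(im,cv2.COLOR_RGB2HSV); H,S,V=[hsv[...,i] for i in range(3)]
    box=(P[...,2]>.085)&(P[...,2]<.16)&(d>0)&(P[...,0]>.3)&(P[...,0]<.6)&(P[...,1]<.34)&(P[...,1]>.05)
    Y=P[box&(abs(H.astype(int)-27)<8)&(S>150)&(V>80)]
    r=cv2.minAreaRect(Y[:,:2].astype(np.float32)*1000); print(n,'strip',len(Y),r)
    c,dd=Y.mean(0),None
    w=np.linalg.svd(Y[:,:2]-c[:2],full_matrices=False)[2][0]; w*=np.sign(w[1]); s=(Y[:,:2]-np.array(r[0])/1000)@w
    print(w,np.degrees(np.arctan2(-w[0],w[1])),'ext',s.min(),s.max())
    for a in np.arange(-.09,.09,.02):
        k=(s>=a)&(s<a+.02)
        if k.sum()>3: print('  s%.2f n%d z med %.4f 85%% %.4f'%(a+.01,k.sum(),np.median(Y[k,2]),np.percentile(Y[k,2],85)))
    R=P[box&((H<8)|(H>172))&(S>150)&(V>80)]; 
    print('red',len(R),R.min(0),R.max(0)); hi=R[R[:,2]>.127]; print('ribtop',len(hi),hi.mean(0),cv2.minAreaRect(hi[:,:2].astype(np.float32)*1000))
    pl=R[R[:,2]<.116];print('plate',cv2.minAreaRect(pl[:,:2].astype(np.float32)*1000))
    D=P[box&(P[...,2]>.095)];print('all',cv2.minAreaRect(D[:,:2].astype(np.float32)*1000))
z=np.load('top.npz')['im'][...,::-1]; s=np.load('side.npz')['im'][...,::-1]
a=cv2.resize(z[155:235,310:412],(612,480),interpolation=3)[:300*2]
cv2.imwrite('pics/c1.png',a)
b=cv2.resize(s[195:315,285:410],(625,600),interpolation=3);cv2.imwrite('pics/c2.png',b)
```

```text
top strip 1014 ((565.4926147460938, 146.51687622070312), (36.264225006103516, 171.5598907470703), 16.57868003845215)
[-0.27828424  0.96049877] 16.157829280678527 ext -0.08585230374526281 0.08581962438973055
  s-0.08 n85 z med 0.1266 85% 0.1292
  s-0.06 n117 z med 0.1269 85% 0.1286
  s-0.04 n122 z med 0.1259 85% 0.1284
  s-0.02 n117 z med 0.1255 85% 0.1279
  s0.00 n121 z med 0.1256 85% 0.1274
  s0.02 n119 z med 0.1249 85% 0.1272
  s0.04 n115 z med 0.1242 85% 0.1263
  s0.06 n121 z med 0.1239 85% 0.1260
  s0.08 n97 z med 0.1219 85% 0.1247
red 541 [0.45299034 0.11206642 0.08547304] [0.50773797 0.21541882 0.13920143]
ribtop 52 [0.47527271 0.18987435 0.13434806] ((475.415283203125, 189.60340881347656), (7.36604642868042, 34.00117492675781), 18.324199676513672)
plate ((481.8770446777344, 162.76210021972656), (47.426612854003906, 106.6924057006836), 8.809453964233398)
all ((529.60693359375, 134.34912109375), (116.06441497802734, 185.65061950683594), 16.6967716217041)
side strip 844 ((562.9813842773438, 141.93307495117188), (30.816133499145508, 173.13638305664062), 15.353723526000977)
[-0.300
[... 153 characters left out ...]
.1290
  s-0.04 n108 z med 0.1270 85% 0.1287
  s-0.02 n94 z med 0.1260 85% 0.1283
  s0.00 n95 z med 0.1261 85% 0.1276
  s0.02 n90 z med 0.1250 85% 0.1272
  s0.04 n83 z med 0.1249 85% 0.1266
  s0.06 n82 z med 0.1242 85% 0.1262
  s0.08 n40 z med 0.1223 85% 0.1257
red 451 [0.45415402 0.1063307  0.08811765] [0.50631259 0.20843691 0.13590415]
ribtop 59 [0.47605623 0.18514385 0.13190951] ((475.7815856933594, 187.22140502929688), (6.884698867797852, 33.87905502319336), 19.55241584777832)
plate ((481.30364990234375, 156.72647094726562), (44.690147399902344, 105.4856948852539), 8.794530868530273)
all ((526.9866943359375, 131.5110626220703), (111.83955383300781, 186.18582153320312), 15.637990951538086)
```

View pics/c1.png

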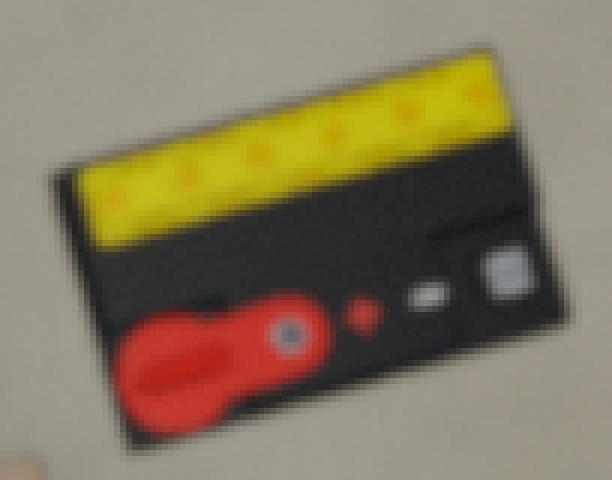

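View pics/c2.png

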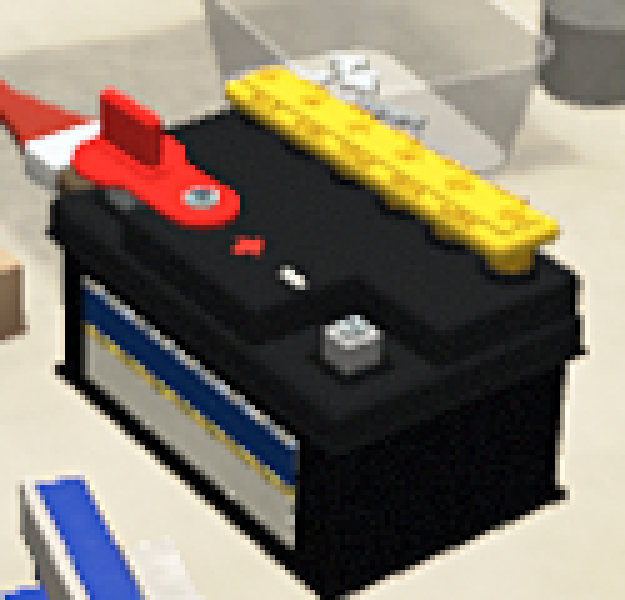

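The left end stands about 5 mm proud and the right about 9 mm. The battery is yawed about 16.5° and the cover is nearly closed. I'll move over the left plug with the claw closed.

servo_tool([
  {"tx": 2.2,"ty": -1.94,"yaw": -3.4,"claw": 0},
  {"tx": 2.2,"ty": -1.94,"yaw": -3.4,"claw": 0},
  {"tx": 2.2,"ty": -1.94,"yaw": -3.4,"claw": 0},
  {"tx": 2.2,"ty": -1.94,"yaw": -3.4,"claw": 0},
  {"tx": 2.2,"ty": -1.94,"yaw": -3.4,"claw": 0},
  {"tx": 2.2,"ty": -1.94,"yaw": -3.4,"claw": 0},
  {"tx": 2.2,"ty": -1.94,"yaw": -3.4,"claw": 0},
  {"tx": 2.2,"ty": -1.94,"yaw": -3.4,"claw": 0},
  {"tx": 2.2,"ty": -1.94,"yaw": -3.4,"claw": 0},
  {"tx": 2.2,"ty": -1.94,"yaw": -3.4,"claw": 0},
  {"tx": 2.2,"ty": -1.94,"yaw": -3.4,"claw": 0},
  {"tx": 2.2,"ty": -1.94,"yaw": -3.4,"claw": 0},
  {"tx": 2.2,"ty": -1.94,"yaw": -3.4,"claw": 0},
  {"tx": 2.2,"ty": -1.94,"yaw": -3.4,"claw": 0},
  {"tx": 2.2,"ty": -1.94,"yaw": -3.4,"claw": 0},
  {"tz": -3,"claw": 0},
  {"tz": -3,"claw": 0},
  {"claw": 0},
])

```text
invalid input at $.steps[0]: expected keys tx, ty, tz, yaw, claw
```

Run:
```python
from h import *
z=np.load('top.npz');P=z['P'];print('pin px',P[209:213,356:361].reshape(-1,3).mean(0))
o=env.observe();print(o['time_s'],o['position'],o['tool_rot'].round(3).tolist(),o['ft_force'],o['q'],o['grip_width'],env.tcp_to_tips)
m,im,d=grab('side');cv2.imwrite('pics/s1.png',cv2.resize(im[120:320,230:470,::-1],(720,600),interpolation=3))
```

```text
pin px [0.49116144 0.14705193 0.11452244]
0.1 [0.21293986 0.50684541 0.24977603] [[-0.922, 0.387, -0.001], [0.387, 0.922, -0.001], [0.0, -0.001, -1.0]] [-0.35844069 -0.29797289 -1.16003856] [ 5.48705121e+01  2.18378603e+01  7.43788205e+01 -3.60906685e-04
  8.38597018e+01 -1.23357611e+01] 0.08520846544348912 0.019
```

View pics/s1.png

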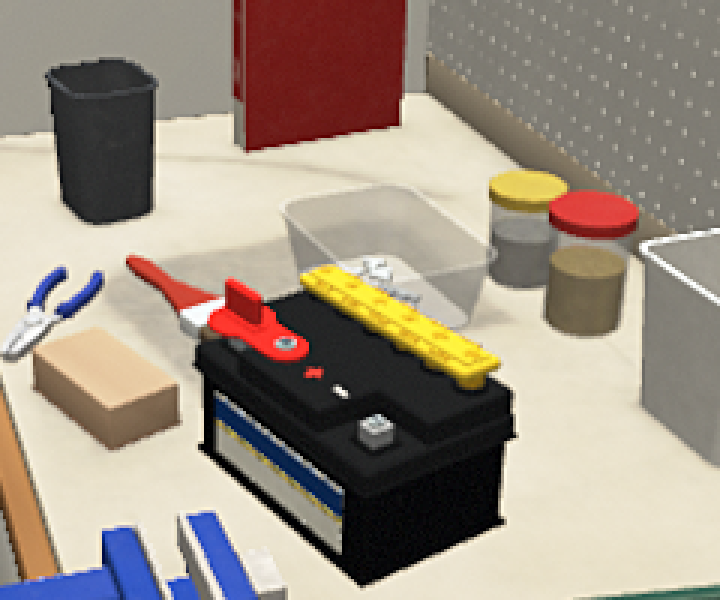

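The call was refused because every row needs all five keys. The picture shows the scene unchanged and the arm still away.

servo_tool([
  {"tx": 2.2,"ty": -1.94,"tz": 0,"yaw": -3.4,"claw": 0},
  {"tx": 2.2,"ty": -1.94,"tz": 0,"yaw": -3.4,"claw": 0},
  {"tx": 2.2,"ty": -1.94,"tz": 0,"yaw": -3.4,"claw": 0},
  {"tx": 2.2,"ty": -1.94,"tz": 0,"yaw": -3.4,"claw": 0},
  {"tx": 2.2,"ty": -1.94,"tz": 0,"yaw": -3.4,"claw": 0},
  {"tx": 2.2,"ty": -1.94,"tz": 0,"yaw": -3.4,"claw": 0},
  {"tx": 2.2,"ty": -1.94,"tz": 0,"yaw": -3.4,"claw": 0},
  {"tx": 2.2,"ty": -1.94,"tz": 0,"yaw": -3.4,"claw": 0},
  {"tx": 2.2,"ty": -1.94,"tz": 0,"yaw": -3.4,"claw": 0},
  {"tx": 2.2,"ty": -1.94,"tz": 0,"yaw": -3.4,"claw": 0},
  {"tx": 2.2,"ty": -1.94,"tz": 0,"yaw": -3.4,"claw": 0},
  {"tx": 2.2,"ty": -1.94,"tz": 0,"yaw": -3.4,"claw": 0},
  {"tx": 2.2,"ty": -1.94,"tz": 0,"yaw": -3.4,"claw": 0},
  {"tx": 2.2,"ty": -1.94,"tz": 0,"yaw": -3.4,"claw": 0},
  {"tx": 2.2,"ty": -1.94,"tz": 0,"yaw": -3.4,"claw": 0},
  {"tx": 0,"ty": 0,"tz": -3,"yaw": 0,"claw": 0},
  {"tx": 0,"ty": 0,"tz": -3,"yaw": 0,"claw": 0},
  {"tx": 0,"ty": 0,"tz": 0,"yaw": 0,"claw": 0},
  {"tx": 0,"ty": 0,"tz": 0,"yaw": 0,"claw": 0},
])

```text
time_s: 2.05
position: [0.5432, 0.2162, 0.1909]
tool_rot: [[-0.279, 0.96, -0.0], [0.96, 0.279, -0.0], [0.0, -0.0, -1.0]]
ft_force: [-0.0, 0.4, 0.2]
grip_width: 0.0001
gripper_force: 0.0
```

servo_tool([
  {"tx": 0,"ty": 0,"tz": -2,"yaw": 0,"claw": 0},
  {"tx": 0,"ty": 0,"tz": -2,"yaw": 0,"claw": 0},
  {"tx": 0,"ty": 0,"tz": -0.3,"yaw": 0,"claw": 0},
  {"tx": 0,"ty": 0,"tz": -0.3,"yaw": 0,"claw": 0},
  {"tx": 0,"ty": 0,"tz": -0.2,"yaw": 0,"claw": 0},
  {"tx": 0,"ty": 0,"tz": -0.2,"yaw": 0,"claw": 0},
  {"tx": 0,"ty": 0,"tz": 0,"yaw": 0,"claw": 0},
  {"tx": 0,"ty": 0,"tz": 0,"yaw": 0,"claw": 0},
])

```text
time_s: 2.85
position: [0.5437, 0.2164, 0.142]
tool_rot: [[-0.279, 0.96, 0.003], [0.96, 0.279, 0.001], [-0.0, 0.003, -1.0]]
ft_force: [-1.0, 1.3, 6.1]
grip_width: -0.0005
gripper_force: 3.2
```

servo_tool([
  {"tx": 0,"ty": 0,"tz": -0.15,"yaw": 0,"claw": 0},
  {"tx": 0,"ty": 0,"tz": -0.15,"yaw": 0,"claw": 0},
  {"tx": 0,"ty": 0,"tz": -0.1,"yaw": 0,"claw": 0},
  {"tx": 0,"ty": 0,"tz": 0,"yaw": 0,"claw": 0},
  {"tx": 0,"ty": 0,"tz": 0,"yaw": 0,"claw": 0},
])

```text
time_s: 3.35
position: [0.5437, 0.2167, 0.1387]
tool_rot: [[-0.279, 0.96, 0.004], [0.96, 0.279, 0.001], [0.0, 0.004, -1.0]]
ft_force: [-2.0, 1.7, 11.1]
grip_width: -0.0
gripper_force: 5.8
```

servo_tool([
  {"tx": 0,"ty": 0,"tz": -0.1,"yaw": 0,"claw": 0},
  {"tx": 0,"ty": 0,"tz": -0.1,"yaw": 0,"claw": 0},
  {"tx": 0,"ty": 0,"tz": -0.1,"yaw": 0,"claw": 0},
  {"tx": 0,"ty": 0,"tz": 0,"yaw": 0,"claw": 0},
])

```text
time_s: 3.75
position: [0.544, 0.2168, 0.1376]
tool_rot: [[-0.28, 0.96, 0.006], [0.96, 0.28, 0.002], [0.0, 0.006, -1.0]]
ft_force: [-6.8, 2.0, 25.0]
grip_width: 0.0001
gripper_force: 12.4
```

servo_tool([
  {"tx": 0,"ty": 0,"tz": -0.1,"yaw": 0,"claw": 0},
  {"tx": 0,"ty": 0,"tz": -0.1,"yaw": 0,"claw": 0},
  {"tx": 0,"ty": 0,"tz": 0,"yaw": 0,"claw": 0},
  {"tx": 0,"ty": 0,"tz": 0,"yaw": 0,"claw": 0},
])

```text
time_s: 4.15
position: [0.5442, 0.2169, 0.1369]
tool_rot: [[-0.28, 0.96, 0.008], [0.96, 0.28, 0.002], [-0.0, 0.008, -1.0]]
ft_force: [-10.3, 0.8, 33.8]
grip_width: -0.0002
gripper_force: 16.9
```

The left end is solid at 34 N, so I'll move to the right end.

servo_tool([
  {"tx": 0,"ty": 0,"tz": 2,"yaw": 0,"claw": 0},
  {"tx": 0,"ty": 0,"tz": 2,"yaw": 0,"claw": 0},
  {"tx": 0.84,"ty": -2.88,"tz": 0,"yaw": 0,"claw": 0},
  {"tx": 0.85,"ty": -2.88,"tz": 0,"yaw": 0,"claw": 0},
  {"tx": 0.85,"ty": -2.88,"tz": 0,"yaw": 0,"claw": 0},
  {"tx": 0.85,"ty": -2.88,"tz": 0,"yaw": 0,"claw": 0},
  {"tx": 0.85,"ty": -2.88,"tz": 0,"yaw": 0,"claw": 0},
  {"tx": 0,"ty": 0,"tz": 0,"yaw": 0,"claw": 0},
  {"tx": 0,"ty": 0,"tz": 0,"yaw": 0,"claw": 0},
  {"tx": 0,"ty": 0,"tz": -1.5,"yaw": 0,"claw": 0},
  {"tx": 0,"ty": 0,"tz": -0.5,"yaw": 0,"claw": 0},
  {"tx": 0,"ty": 0,"tz": -0.3,"yaw": 0,"claw": 0},
  {"tx": 0,"ty": 0,"tz": -0.3,"yaw": 0,"claw": 0},
  {"tx": 0,"ty": 0,"tz": -0.3,"yaw": 0,"claw": 0},
  {"tx": 0,"ty": 0,"tz": 0,"yaw": 0,"claw": 0},
])

```text
time_s: 5.65
position: [0.5855, 0.0724, 0.1432]
tool_rot: [[-0.28, 0.96, 0.001], [0.96, 0.28, -0.0], [-0.0, 0.001, -1.0]]
ft_force: [-2.2, -0.4, 3.5]
grip_width: -0.0001
gripper_force: 1.5
```

servo_tool([
  {"tx": 0,"ty": 0,"tz": -0.2,"yaw": 0,"claw": 0},
  {"tx": 0,"ty": 0,"tz": -0.2,"yaw": 0,"claw": 0},
  {"tx": 0,"ty": 0,"tz": -0.2,"yaw": 0,"claw": 0},
  {"tx": 0,"ty": 0,"tz": -0.1,"yaw": 0,"claw": 0},
  {"tx": 0,"ty": 0,"tz": -0.1,"yaw": 0,"claw": 0},
  {"tx": 0,"ty": 0,"tz": -0.1,"yaw": 0,"claw": 0},
  {"tx": 0,"ty": 0,"tz": 0,"yaw": 0,"claw": 0},
])

```text
time_s: 6.35
position: [0.5861, 0.0721, 0.1373]
tool_rot: [[-0.28, 0.96, 0.005], [0.96, 0.28, -0.001], [-0.002, 0.004, -1.0]]
ft_force: [-8.1, -1.9, 26.2]
grip_width: 0.0001
gripper_force: 12.8
```

servo_tool([
  {"tx": 0,"ty": 0,"tz": -0.1,"yaw": 0,"claw": 0},
  {"tx": 0,"ty": 0,"tz": -0.1,"yaw": 0,"claw": 0},
  {"tx": 0,"ty": 0,"tz": 0,"yaw": 0,"claw": 0},
  {"tx": 0,"ty": 0,"tz": 0,"yaw": 0,"claw": 0},
])

```text
time_s: 6.75
position: [0.5863, 0.0721, 0.1366]
tool_rot: [[-0.28, 0.96, 0.007], [0.96, 0.28, -0.001], [-0.003, 0.006, -1.0]]
ft_force: [-10.6, -1.4, 34.9]
grip_width: -0.0
gripper_force: 17.3
```

servo_tool([
  {"tx": 0,"ty": 0,"tz": 2,"yaw": 0,"claw": 0},
  {"tx": 0,"ty": 0,"tz": 2,"yaw": 0,"claw": 0},
  {"tx": 0,"ty": 0,"tz": 2,"yaw": 0,"claw": 2.5},
  {"tx": -2.2,"ty": 2.32,"tz": 0,"yaw": 2,"claw": 2.5},
  {"tx": -2.2,"ty": 2.32,"tz": 0,"yaw": 0,"claw": 2.5},
  {"tx": -2.2,"ty": 2.32,"tz": 0,"yaw": 0,"claw": 2.5},
  {"tx": -2.2,"ty": 2.32,"tz": 0,"yaw": 0,"claw": 2.5},
  {"tx": -2.2,"ty": 2.32,"tz": 0,"yaw": 0,"claw": 2.5},
  {"tx": 0,"ty": 0,"tz": 0,"yaw": 0,"claw": 2.5},
  {"tx": 0,"ty": 0,"tz": 0,"yaw": 0,"claw": 2.5},
])

```text
time_s: 7.75
position: [0.4755, 0.1885, 0.1918]
tool_rot: [[-0.314, 0.949, 0.001], [0.949, 0.314, 0.0], [-0.0, 0.001, -1.0]]
ft_force: [-0.1, 0.3, -0.2]
grip_width: 0.025
gripper_force: 0.0
```

Run:
```python
from h import *
o=env.observe();print(o['time_s'],o['position'],o['tool_rot'].round(3).tolist(),o['ft_force'],o['q'],o['grip_width'])
m,im,d=grab('side');cv2.imwrite('pics/s2.png',cv2.resize(im[120:320,230:470,::-1],(720,600),interpolation=3))
P=cloud(m,d);hsv=cv2.cvtColor(im,cv2.COLOR_RGB2HSV).astype(int)
Y=P[(abs(hsv[...,0]-27)<8)&(hsv[...,1]>150)&(P[...,2]>.085)&(P[...,2]<.16)&(P[...,1]<.34)&(P[...,1]>.05)&(P[...,0]<.61)]
s=(Y[:,:2]-[.564,.144])@[-.284,.959]
for a in np.arange(-.09,.09,.03):
    k=(s>=a)&(s<a+.03); print(round(a+.015,3),k.sum(),np.percentile(Y[k,2],85) if k.sum()>3 else 0)
```

```text
7.75 [0.47547846 0.18848008 0.19177015] [[-0.314, 0.949, 0.001], [0.949, 0.314, 0.0], [-0.0, 0.001, -1.0]] [-0.14923504  0.33602569 -0.15152947] [ 8.34586827e+00  2.09845986e+01  8.60612677e+01 -7.75149850e-03
  7.28917530e+01 -9.94106577e+00] 0.024976382090578782
-0.075 204 0.12039965632431726
-0.045 152 0.12071179547697464
-0.015 149 0.12079617349983698
0.015 137 0.1206112307009809
0.045 130 0.12074775001088513
0.075 76 0.12111020569964964
```

View pics/s2.png

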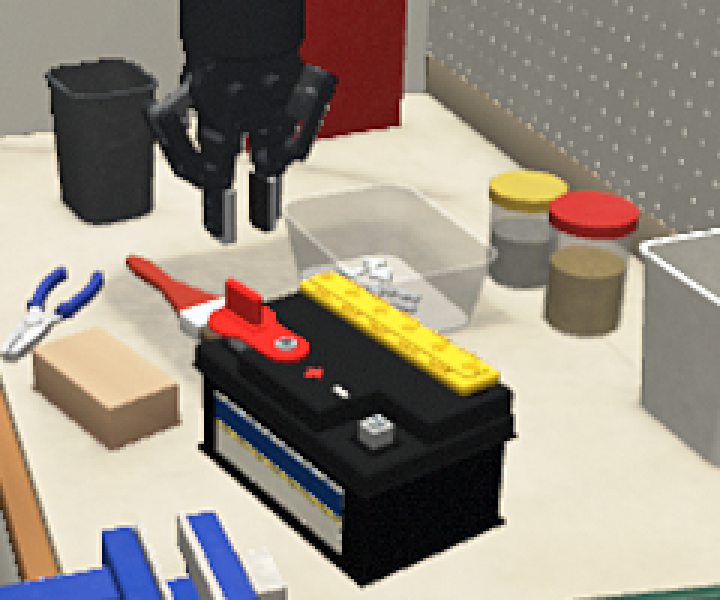

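The strip is flat at about 0.1205 m along its length, and the fingers straddle the rib. I'll descend and work out the arc.

servo_tool([
  {"tx": 0,"ty": 0,"tz": -2,"yaw": 0,"claw": 2.5},
  {"tx": 0,"ty": 0,"tz": -2,"yaw": 0,"claw": 2.5},
  {"tx": 0,"ty": 0,"tz": -1,"yaw": 0,"claw": 2.5},
  {"tx": 0,"ty": 0,"tz": -0.4,"yaw": 0,"claw": 2.5},
  {"tx": 0,"ty": 0,"tz": 0,"yaw": 0,"claw": 1.8},
  {"tx": 0,"ty": 0,"tz": 0,"yaw": 0,"claw": 1.8},
])

```text
time_s: 8.4
position: [0.476, 0.1879, 0.138]
tool_rot: [[-0.312, 0.95, 0.001], [0.95, 0.312, 0.0], [-0.0, 0.001, -1.0]]
ft_force: [-0.8, 0.9, 0.3]
grip_width: 0.0179
gripper_force: 0.0
```

Run:
```python
import numpy as np
c=np.array([49.05,14.55])/1; p0=np.array([47.55,18.85])
v=p0-c; a0=np.arctan2(v[1],v[0]); r=np.hypot(*v); print(r,np.degrees(a0))
a=a0+np.radians(6)*np.arange(21); p=c+r*np.c_[np.cos(a),np.sin(a)]
p=p.round(2); print(np.diff(p,axis=0).round(2).tolist())
```

```text
4.5541190146942805 109.23067237566127
[[-0.44, -0.18], [-0.42, -0.23], [-0.4, -0.26], [-0.36, -0.31], [-0.33, -0.35], [-0.29, -0.37], [-0.25, -0.41], [-0.21, -0.43], [-0.16, -0.45], [-0.11, -0.46], [-0.07, -0.47], [-0.01, -0.48], [0.03, -0.47], [0.09, -0.47], [0.13, -0.46], [0.18, -0.44], [0.23, -0.42], [0.26, -0.4], [0.31, -0.36], [0.35, -0.33]]
```

No contact going down, so I'll run the first half of the arc.

servo_tool([
  {"tx": -0.44,"ty": -0.18,"tz": 0,"yaw": 6,"claw": 1.8},
  {"tx": -0.42,"ty": -0.23,"tz": 0,"yaw": 6,"claw": 1.8},
  {"tx": -0.4,"ty": -0.26,"tz": 0,"yaw": 6,"claw": 1.8},
  {"tx": -0.36,"ty": -0.31,"tz": 0,"yaw": 6,"claw": 1.8},
  {"tx": -0.33,"ty": -0.35,"tz": 0,"yaw": 6,"claw": 1.8},
  {"tx": -0.29,"ty": -0.37,"tz": 0,"yaw": 6,"claw": 1.8},
  {"tx": -0.25,"ty": -0.41,"tz": 0,"yaw": 6,"claw": 1.8},
  {"tx": -0.21,"ty": -0.43,"tz": 0,"yaw": 6,"claw": 1.8},
  {"tx": 0,"ty": 0,"tz": 0,"yaw": 0,"claw": 1.8},
])

```text
time_s: 9.3
position: [0.4488, 0.1624, 0.1382]
tool_rot: [[-0.915, 0.403, 0.002], [0.403, 0.915, 0.0], [-0.002, 0.001, -1.0]]
ft_force: [0.6, 0.0, 0.7]
grip_width: 0.018
gripper_force: 0.0
```

servo_tool([
  {"tx": -0.16,"ty": -0.45,"tz": 0,"yaw": 6,"claw": 1.8},
  {"tx": -0.11,"ty": -0.46,"tz": 0,"yaw": 6,"claw": 1.8},
  {"tx": -0.07,"ty": -0.47,"tz": 0,"yaw": 6,"claw": 1.8},
  {"tx": -0.01,"ty": -0.48,"tz": 0,"yaw": 6,"claw": 1.8},
  {"tx": 0.03,"ty": -0.47,"tz": 0,"yaw": 6,"claw": 1.8},
  {"tx": 0.09,"ty": -0.47,"tz": 0,"yaw": 6,"claw": 1.8},
  {"tx": 0.13,"ty": -0.46,"tz": 0,"yaw": 6,"claw": 1.8},
  {"tx": 0.18,"ty": -0.44,"tz": 0,"yaw": 6,"claw": 1.8},
  {"tx": 0.23,"ty": -0.42,"tz": 0,"yaw": 6,"claw": 1.8},
  {"tx": 0.26,"ty": -0.4,"tz": 0,"yaw": 6,"claw": 1.8},
  {"tx": 0.31,"ty": -0.36,"tz": 0,"yaw": 6,"claw": 1.8},
  {"tx": 0.35,"ty": -0.33,"tz": 0,"yaw": 6,"claw": 1.8},
  {"tx": 0,"ty": 0,"tz": 0,"yaw": 0,"claw": 1.8},
])

```text
time_s: 10.6
position: [0.4613, 0.1104, 0.1377]
tool_rot: [[-0.668, -0.744, 0.001], [-0.744, 0.668, -0.0], [-0.001, -0.001, -1.0]]
ft_force: [0.4, -0.9, -0.1]
grip_width: 0.0179
gripper_force: 0.0
```

servo_tool([
  {"tx": 0,"ty": 0,"tz": 0,"yaw": 0,"claw": 2.5},
  {"tx": 0,"ty": 0,"tz": 0,"yaw": 0,"claw": 2.5},
  {"tx": 0,"ty": 0,"tz": 2,"yaw": 0,"claw": 2.5},
  {"tx": 0,"ty": 0,"tz": 3,"yaw": 0,"claw": 2.5},
  {"tx": 0,"ty": 0,"tz": 3,"yaw": 0,"claw": 2.5},
  {"tx": -2,"ty": 0,"tz": 3,"yaw": 0,"claw": 2.5},
  {"tx": -3,"ty": 0,"tz": 2,"yaw": 0,"claw": 2.5},
  {"tx": 0,"ty": 0,"tz": 0,"yaw": 0,"claw": 2.5},
  {"tx": 0,"ty": 0,"tz": 0,"yaw": 0,"claw": 2.5},
])

```text
time_s: 11.5
position: [0.4107, 0.1107, 0.2676]
tool_rot: [[-0.667, -0.745, 0.001], [-0.745, 0.667, -0.0], [-0.001, -0.001, -1.0]]
ft_force: [0.4, -0.2, -0.9]
grip_width: 0.0249
gripper_force: 0.0
```

Run:
```python
from h import *
o=env.observe();print(o['time_s'],o['position'],o['ft_force'],o['q'])
m,im,d=grab('side');cv2.imwrite('pics/s3.png',cv2.resize(im[120:320,230:470,::-1],(720,600),interpolation=3))
P=cloud(m,d);hsv=cv2.cvtColor(im,cv2.COLOR_RGB2HSV).astype(int)
b=(P[...,2]>.085)&(P[...,2]<.16)&(P[...,1]<.34)&(P[...,1]>.05)&(P[...,0]<.61)&(hsv[...,1]>150)
Y=P[(abs(hsv[...,0]-27)<8)&b]
s=(Y[:,:2]-[.564,.144])@[-.284,.959]
for a in np.arange(-.09,.09,.03):
    k=(s>=a)&(s<a+.03); print(round(a+.015,3),k.sum(),np.percentile(Y[k,2],85) if k.sum()>3 else 0)
R=P[((hsv[...,0]<8)|(hsv[...,0]>172))&b&(P[...,2]>.125)];print(len(R),R.mean(0),cv2.minAreaRect(R[:,:2].astype(np.float32)*1000))
v=R.mean(0)[:2]-[.4905,.1455];print('cover deg',np.degrees(np.arctan2(v[1],v[0]))%360-106.5)
```

```text
11.5 [0.41066983 0.11065517 0.26755505] [ 0.35246883 -0.17050266 -0.93361193] [-9.56175756e-01  8.30413595e+00  9.05060628e+01 -1.73297785e-03
  8.11156421e+01 -1.39096321e+02]
-0.075 203 0.12041160363760324
-0.045 152 0.12083546275537815
-0.015 146 0.12082948657097684
0.015 137 0.12066505341684516
0.045 131 0.12104113950864825
0.075 81 0.12090072030311494
87 [0.45873082 0.10871464 0.13189242] ((459.29254150390625, 111.15959167480469), (35.26821517944336, 8.234567642211914), 45.71788024902344)
cover deg 122.68491408492022
```

View pics/s3.png

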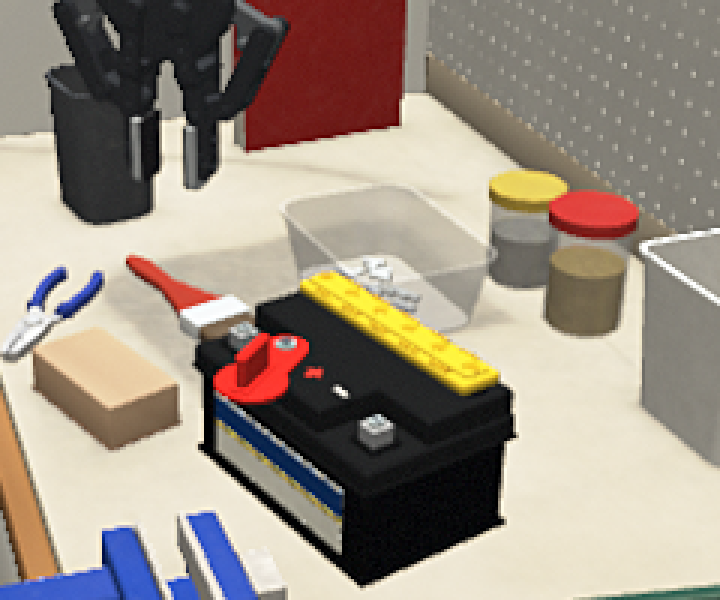

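The strip is flat and home. The cover has swung about 120° (rib at (252,360)) and the positive terminal at (243,333) is uncovered. The brush and cutters haven't moved, and the arm is clear.

```bash
python3 -c "
from rig import env
print(env.close_job())"
```

```text
the job is handed in; nothing more can be done
None
```

I pressed the yellow strip home at both ends, then swung the red cover about 120° so the positive terminal is uncovered; the brush and side cutters are untouched, and I handed the job in at about 11.6 s.

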